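# Unlatch the powder hood's sash and push it up to the marker

### The job

Open the small powder hood to its working height: flick the yellow swing catch in front of its window over to the left so that it comes off the pin, then push the counterweighted window up with the fingertips from beneath its lip until the red end of the lip stands level with the green pointer on the right-hand rail, and leave it standing there. Only push, without gripping the lip or the catch; do not shift the green marker or knock the vials, fitting and cutter that lie about.

Things in the scene. Friction and masses are not known exactly. Their poses are not given: they have to be found in the camera images.
- hood: white bench hood, 186 wide (212 over the side weights), 265 deep, 410 high, fixed on the desk. Origin: under its front, mid-width; -x of it is the front, y its left, z up. The front plane (rails, window, catch) leans back 12 deg. A sill 30 high reaches 56 in front of the origin. Left of a tall white feeder box (its side at y=0.31, front at x=0.43, 314 high)
- sash (a joint): height of the window along its 12 deg leaning rails, m: 0 shut, grows upward and back, to 0.185. Balanced by counterweights, about 2.5 N of rail friction: stays where it is left. The catch blocks it until swung off. In the rules sash_c0 is the lip's shelf, sash_c1 its front bar, sash_c2 the black strip on top of it, sash_c3 the pin
- marker (a joint): place of the green height marker along the same rails, m: the window is right when joint sash has this same value. Clamped with a screw (slips at 25 N), not to be moved
- catch (a joint): angle of the yellow swing catch, rad: 0 upright with its nose over the lip's pin, grows as it swings to the hood's left; 1.4 lying on its stop, low in front of the sill's left half. Off the pin from 0.3; past about 0.4 it topples to its stop by itself. In the rules catch_c3 and catch_c4 are the right and left faces of its thumb tab
- catch_tab (a point): middle of the catch's yellow thumb tab, 12 wide (y), 6 deep, 36 high, upright at the start (leaning back 12 deg), 83 from the pivot below it. Push it sideways from the hood's right. The nose below the tab reaches 17 to the right of the tab's middle, its top 18 below this point; the lip's pin (dia. 8) has its axis 34 below this point and 11 to the right
- lip_front (a point): lowest line of the window lip's rounded front edge (aluminium bar, dia. 12), mid-width. The lip is a shelf 142 wide standing 37 out from the window, at right angles to it, 6 to 12 thick; the pin sticks out 17 in front of it, 15 left of the middle; underneath it the space down to the sill is free (about 60 mm when shut) and reaches back 50 to a fixed panel. Axes: z up along the rails, x into the hood, y left
- lip_index (a point): the red cap at the right-hand end of the lip's front edge, centre of the bar; it must come level with pointer. Axes as lip_front
- pointer (a point): tip of the green marker's pointer, beside the right-hand rail, pointing at the lip's end. Its z axis runs up along the leaning rails: the distance along it from here to lip_index tells how far the window is off
- blue_vial: clear vial with blue cap, dia. 28, 58 high, origin at the middle of its foot; bystander
- amber_vial: brown vial with black cap, dia. 35, 70 high, origin at the middle of its foot; bystander
- tee: black tee fitting with blue ends, 33 x 50 x 16, origin under its middle; bystander
- cutter: orange snap-off cutter lying on the desk, 150 long, 15 high, origin under its middle; bystander

How it is judged:
On the way, in this order (a step that is already met when the one before it is completed fails the run):
1. the catch is swung off the pin while the window is still shut (value of joint catch above 0.7 rad and value of joint sash below 0.012 m), for 0.1 s.
2. the window is being pushed up by the fingers at its lip (value of joint sash above 0.03 m and (contact force between the fingers and sash_c0 above 0.3 N or contact force between the fingers and sash_c1 above 0.3 N or contact force between the fingers and sash_c3 above 0.3 N)), for 0.2 s.
At the end, for the whole second after the job is handed in: The red end of the lip stands level with the green pointer (within 8 mm along the rails), the window is at rest there, and the catch lies swung aside (more than 0.7 rad) (z of lip_index in the frame of pointer between -0.008 and 0.008 m and velocity of joint sash between -0.005 and 0.005 m/s and value of joint catch above 0.7 rad); the robot touches nothing.
It fails at once if the lip is gripped: fingers on its underside or edge and on its upper strip at once ((contact force between the fingers and sash_c0 above 0.5 N or contact force between the fingers and sash_c1 above 0.5 N) and contact force between the fingers and sash_c2 above 0.5 N).
It fails at once if the catch's tab is pinched between the fingers (contact force between the fingers and catch_c3 above 1 N and contact force between the fingers and catch_c4 above 1 N).
It fails at once if the green height marker is shifted by more than 5 mm (distance of pointer from where it was at the start of the episode above 0.005 m).
It fails at once if a bystander is knocked, carried or lifted (moved more than 30 mm) (distance of any of blue_vial, amber_vial, tee, cutter from where it was at the start of the episode above 0.03 m).
It also fails if it takes over 61 s, if anything falls off the work surface, if the arm or the gripper's body presses on something with over 40 N, if the wrist force passes 120 N, or if a joint passes its speed limit or range.

### The arm

A 6-joint arm with a two-finger parallel gripper is mounted at the origin on a cart in front of the work surface, level with it; the furniture and walls round the work are solid. World frame = base frame: x ahead of the robot, y to its left, z up, the work surface at z = 0. Lengths are in m, angles in rad, forces in N, time in s.
With the tool pointing down it reaches from about 0.225 to 0.725 m from the base axis. Payload 3.1 kg.
Tool frame: the origin (TCP) lies between the finger pads; the fingertips stand 19 mm ahead of it and the grasp point (between the pads) is the TCP; z points along the fingers, y is the direction in which the jaws open and shut (so a half turn about z gives the same grasp; the last joint's range is limited). The gripper opens to 85 mm and grips with 20 to 120 N. Pads are 22 mm wide; open, the fingers measure 114 mm over their backs; the gripper's body (76 mm by 85 mm) begins 54 mm behind the grasp point. The pads swing forward as they close: fully open they stand 13 mm farther back than shut.
Start: joints at [1.018, 0.048, 0.099, 1.622, 0, 1.443], TCP at [0.216, 0.478, 0.215] pointing down, gripper open.
Joint ranges: [-2.91, 2.91], [-0.99, 1.94], [-1.21, 1.42], [-2.12, 2.29], [-1.49, 1.47], [-3.14, 3.14]. Speed limits (rad/s): [2.79, 2.79, 3.14, 3.14, 3.14, 3.14].

### API

Orientations are given as a 3x3 rotation matrix whose columns are the frame's x, y, z axes.
In Python, from workcell import env gives the robot as it stands.
- The arm moves only by the tool step_arm, never from a script. Its argument "increments" is a list of rows, each a list of 7 numbers: the gripper's target within -1 to 1 (fully open at 1, half-way at 0, shut at -1), then the shift along the tool's x, y, z in m, then the turn, a rotation vector about the tool's x, y, z in rad. In form: [[grip, tx, ty, tz, ax, ay, az], ...]. A call has 1 to 12 rows; each row is the pose to reach, as a shift and turn from the pose commanded when the call began, along the tool's axes at that moment; what a row does not reach only later rows make up. A row lasts 1/12 s, in which the tool goes at most 41.7 mm and 7.16 degrees, less where a joint would pass 70% of its speed; a pose out of reach is approached as far as the arm can. A call with a gripper value outside its range is refused whole. The fingers move at their own pace and stop on an object; "force" is the grip in N (left out, the last holds). Time passes only in rows, so rows that repeat a pose let the fingers close. It gives the time, the measured TCP pose, the force and the opening at its end, in the units of the state.
- env.get_state(): the state, without advancing time (a new reading comes with each control period).
- env.read_camera(name): name is "side" or "top" or "wrist"; returns a dict with "pixels" (400x640x3 uint8, red, green, blue), "mtx" (3x3 intrinsics, pixels), "eye" and "attitude" of the camera in the world. Camera axes: x right, y up, looking along -z (the intrinsics and any distortion apply to the point x, -y, -z); pixel columns grow to the right and rows downward; lengths in m; the calibration is good to about 2 mm. A picture is of the moment at which its call begins. There is no depth.
- env.sign_off(): hands the job in, once; it reports no verdict.
Trained networks look in a picture, given as the dict that the camera call returned (one of the last four; its "shot" number tells which), for a name from the list of things; names that differ only in an ending like _2 or _b are one class to them, and where a whole thing is asked for, a point or a joint stands for the part that bears it (a point fixed in the world has none). Each returns a list of dicts, best first, with "conf" (0 to 1); they miss things now and then, are a little off and sometimes report something else, mostly with a low value. They report only what shows in the picture. A call takes as long as a camera call.
- env.cut_out(label, picture): "region" (400x640 bool, what is visible of it) and "box" ([centre column, centre row, width, height] as shares, 0 to 1, of the picture: columns of its width, rows of its height, round what is visible of it).
- env.tip_of(label, picture): "location" ([column, row] as shares, 0 to 1, of the picture: columns of its width, rows of its height: a listed point, or the origin of a listed thing).
The state is a dict: "time_s": time; "q": joint angles; "joint_vel": joint speeds; "joint_efforts": joint torques, N m; "tcp_pos": TCP position; "orientation": TCP orientation; "ft_force": force on the tool from outside, world axes, zero at the start; "torque": the same for the moment, N m; "grip_width": finger opening in m.
Only numpy, scipy, OpenCV 4.12 (cv2) and the standard library are available. Lean on these libraries where they do the work, as an engineer would, in place of code of your own. Each camera call takes 0.05 s, during which the arm holds its last target.

## Working session

There is one attempt and no reset: what is moved stays moved. The work goes in short steps, Python scripts to look and compute and a tool call to move; the robot and the scene stay as the last step left them, time stands still between calls to the robot, and variables do not carry over. Pictures are saved under pics/ and viewed, and the job is handed in when it is done.

Besides the shell and the picture viewer there is one more tool, called after "Request:" by a JSON object that holds its "method" and its "body", one argument or row to a line. step_arm: Moves the arm, as the interface text tells. Its arguments: {"type":"object","properties":{"increments":{"type":"array","items":{"type":"array","items":{"type":"number"}}},"force":{"type":"number"}},"required":["increments"]}

```bash
ls; mkdir -p pics
cat > h.py <<'E'
import numpy as np, cv2, json
from workcell import env
def ray(p,loc):
    u=np.array([loc[0]*640,loc[1]*400]); K=np.array(p["mtx"])
    d=np.linalg.inv(K)@np.array([u[0],u[1],1]); d=np.array([d[0],-d[1],-d[2]])
    R=np.array(p["attitude"]); d=R@d; return np.array(p["eye"]),d/np.linalg.norm(d)
def tri(rs):
    A=np.zeros((3,3));b=np.zeros(3)
    for o,d in rs:
        M=np.eye(3)-np.outer(d,d);A+=M;b+=M@o
    x=np.linalg.solve(A,b); return x,[round(float(np.linalg.norm((np.eye(3)-np.outer(d,d))@(x-o))),4) for o,d in rs]
def proj(p,X):
    R=np.array(p["attitude"]);c=R.T@(np.array(X)-np.array(p["eye"]));c=np.array([c[0],-c[1],-c[2]]);u=np.array(p["mtx"])@c;return u[:2]/u[2]
def save(p,n): cv2.imwrite("pics/"+n+".png",np.array(p["pixels"])[:,:,::-1])
E
python3 - <<'E'
from h import *
s=env.get_state(); print(s)
P={}
for c in ["side","top","wrist"]:
    p=env.read_camera(c);P[c]=p;save(p,c+"0");print(c,{k:np.array(v).round(3).tolist() for k,v in p.items() if k!="pixels"})
    for l in ["catch_tab","lip_front","lip_index","pointer","hood","blue_vial","amber_vial","tee","cutter"]:
        r=env.tip_of(l,p); print(c,l,[(round(x["conf"],2),(np.array(x["location"])*[640,400]).round(1).tolist()) for x in r[:2]])
print(env.get_state()["time_s"])
E
```

```text
pics
{'time_s': 0.0, 'q': array([1.01821730e+00, 4.87930286e-02, 9.75740959e-02, 1.62197937e+00,
       1.25684581e-05, 1.44301664e+00]), 'joint_vel': array([-1.98662634e-03, -7.07857434e-04, -6.04368968e-05, -4.46101745e-04,
        1.53176643e-03, -1.80851213e-03]), 'joint_efforts': array([-8.59690335e-04, -3.38786030e+01,  3.20012462e+01,  2.03878374e-02,
       -1.31308598e-04,  2.97878398e-05]), 'tcp_pos': array([0.21602714, 0.4777831 , 0.2134833 ]), 'orientation': array([[-9.11121242e-01,  4.12136466e-01, -1.27145706e-03],
       [ 4.12138304e-01,  9.11119018e-01, -2.03790163e-03],
       [ 3.18555131e-04, -2.38079161e-03, -9.99997115e-01]]), 'ft_force': array([-0.80489991,  0.08206064,  0.05509076]), 'torque': array([ 0.00077864, -0.00444457, -0.01382384]), 'grip_width': 0.08521459652789229}
side {'mtx': [[408.138, 0.0, 319.22], [0.0, 408.138, 196.841], [0.0, 0.0, 1.0]], 'eye': [0.222, 1.183, 0.51], 'attitude': [[-0.966, 0.108, -0.235], [-0.259, -0.383, 0.887], [0.006, 0.917, 0.398]], 'shot': 1}
side catch_tab [(0.75, [298.1, 218.1])]
side lip_front [(0.77, [292.0, 230.6])]
si
[... 691 characters left out ...]
.2])]
top blue_vial [(0.6, [320.6, 232.6]), (0.32, [277.5, 193.2])]
top amber_vial [(0.5, [197.7, 220.4])]
top tee [(0.51, [365.1, 231.5])]
top cutter [(0.53, [421.2, 232.4]), (0.42, [253.6, 198.5])]
wrist {'mtx': [[334.752, 0.0, 316.911], [0.0, 334.752, 194.086], [0.0, 0.0, 1.0]], 'eye': [0.151, 0.508, 0.374], 'attitude': [[0.411, -0.876, -0.253], [0.912, 0.394, 0.114], [-0.0, -0.278, 0.961]], 'shot': 3}
wrist catch_tab [(0.37, [215.6, 351.2])]
wrist lip_front []
wrist lip_index []
wrist pointer []
wrist hood [(0.6, [381.5, 352.7])]
wrist blue_vial [(0.6, [490.2, 253.9]), (0.42, [215.6, 355.8])]
wrist amber_vial [(0.95, [488.9, 253.7])]
wrist tee [(0.82, [129.3, 389.2])]
wrist cutter []
1.5
```

View pics/side0.png

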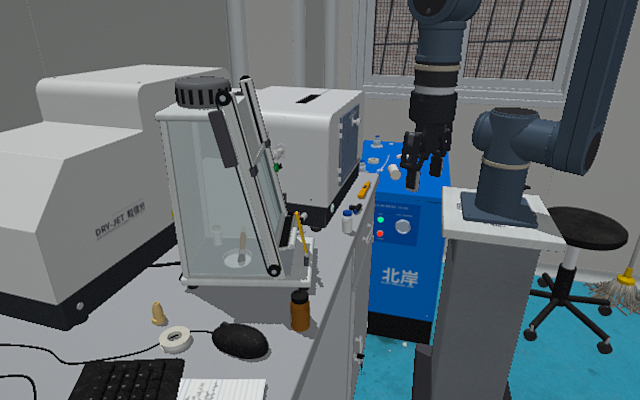

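View pics/top0.png

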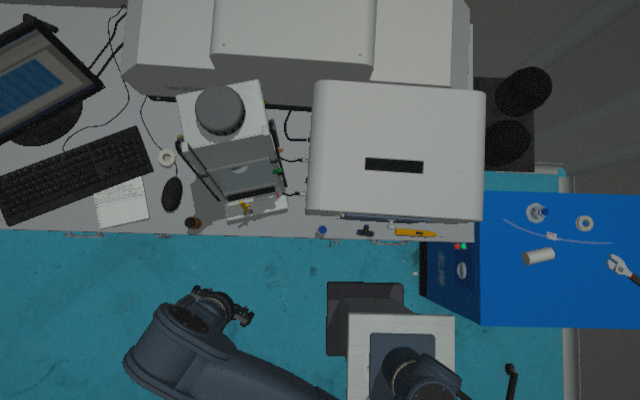

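View pics/wrist0.png

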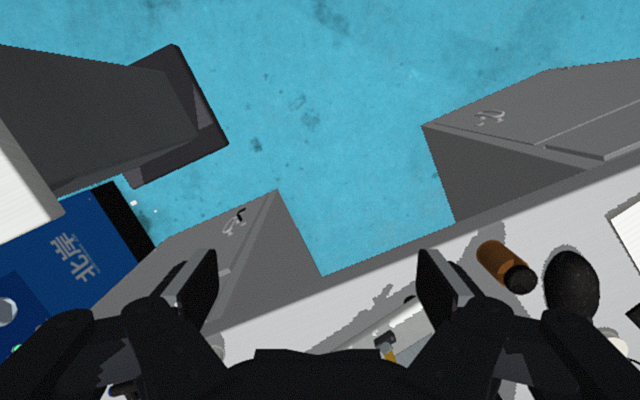

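Run:
```python
import cv2
a=cv2.imread("pics/side0.png")[60:300,150:330];cv2.imwrite("pics/side0z.png",cv2.resize(a,None,fx=2.5*1,fy=2.5,interpolation=cv2.INTER_CUBIC))
a=cv2.imread("pics/top0.png")[75:245,165:335];cv2.imwrite("pics/top0z.png",cv2.resize(a,None,fx=3.5,fy=3.5,interpolation=cv2.INTER_CUBIC))
```

```text
(no output)
```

View pics/side0z.png

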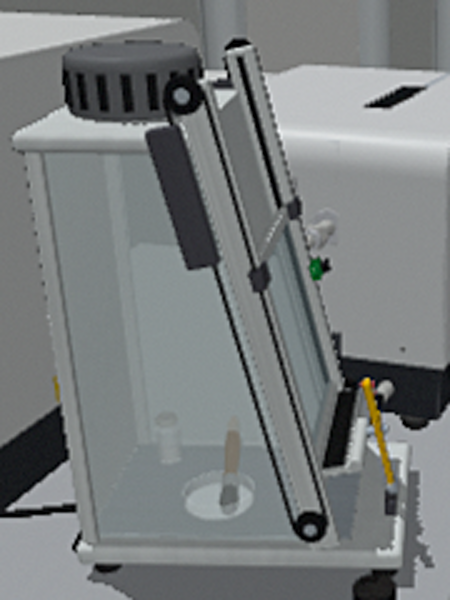

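View pics/top0z.png

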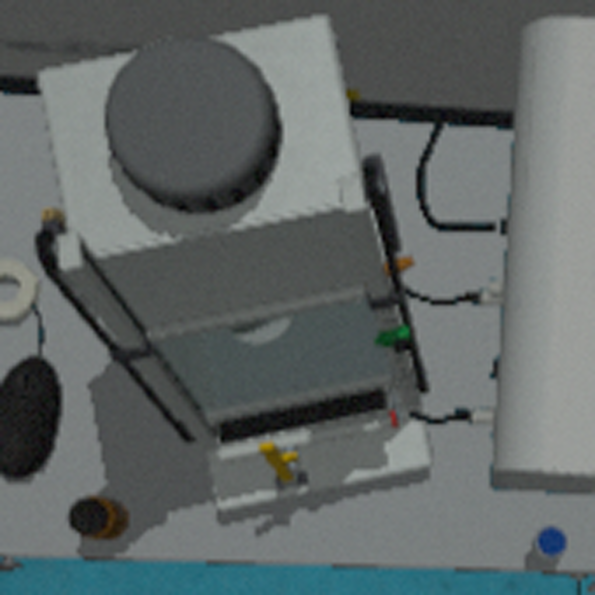

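Run:
```python
from h import *
from scipy.optimize import least_squares
t=env.read_camera("top");s=env.read_camera("side")
f=lambda u,v:(u/640,v/400)
T=lambda a,b:tri([ray(t,f(*a)),ray(s,f(*b))])
print("tab",T((240.6,200.4),(298.1,218.1)))
print("tabtop",T((165+267/3.5,75+447/3.5),(150+367/2.5,60+382/2.5)))
print("ptr",T((275.6,172.9),(275.5,167)))
# hood pose from top view: sill corners z=.03, local (-.056,+-.093)
zt=lambda a,b:(165+a/3.5,75+b/3.5)
zs=lambda a,b:(150+a/2.5,60+b/2.5)
# top corners rear: (.209,+-.093,?)  sill front
obs=[(t,zt(218,507),(-.056,.093,.03)),(t,zt(430,468),(-.056,-.093,.03)),
     (s,zs(402,560),(-.056,.093,.03)),(s,zs(408,445),(-.056,-.093,.03))]
def R(y):return np.array([[np.cos(y),-np.sin(y),0],[np.sin(y),np.cos(y),0],[0,0,1]])
def res(q):
    return np.concatenate([proj(p,np.array([q[0],q[1],0])+R(q[2])@np.array(X))-u for p,u,X in obs])
r=least_squares(res,[.4,.45,.2]);print(r.x,r.fun.round(1))
q=r.x
for n,p in(("top",t),("side",s)):
  for l in["tee","cutter","blue_vial","amber_vial","hood","lip_index","pointer","lip_front"]:
    for x in env.tip_of(l,p)[:2]:
      o,d=ray(p,x["location"]);k=-o[2]/d[2];print(n,l,round(x["conf"],2),(o+k*d).round(3),(np.array(x["location"])*[640,400]).round())
```

```text
tab (array([0.46114734, 0.47011306, 0.13692389]), [0.0047, 0.0047])
tabtop (array([0.45910878, 0.46780137, 0.14748788]), [0.0005, 0.0005])
ptr (array([0.53494412, 0.37622631, 0.20792813]), [0.003, 0.003])
[0.48928783 0.45317814 0.2369738 ] [-2.2  1.2 -0.6 -0.6 -0.5 -2.3  0.6 -1.6]
top tee 0.56 [0.399 0.117 0.   ] [364. 230.]
top tee 0.39 [0.482 0.459 0.   ] [252. 199.]
top cutter 0.74 [ 0.395 -0.051  0.   ] [419. 233.]
top blue_vial 0.44 [0.395 0.251 0.   ] [319. 230.]
top amber_vial 0.62 [0.412 0.62  0.   ] [197. 221.]
top hood 0.72 [0.499 0.446 0.   ] [256. 194.]
top lip_index 0.8 [0.505 0.374 0.   ] [280. 193.]
top lip_index 0.65 [0.399 0.111 0.   ] [366. 230.]
top pointer 0.61 [0.568 0.394 0.   ] [274. 172.]
top lip_front 0.65 [0.482 0.462 0.   ] [251. 200.]
side tee 0.48 [0.491 0.442 0.   ] [288. 265.]
side tee 0.46 [0.405 0.108 0.   ] [353. 209.]
side cutter 0.6 [ 0.389 -0.044  0.   ] [367. 191.]
side cutter 0.2 [0.486 0.453 0.   ] [289. 268.]
side blue_vial 0.66 [0.4   0.233 0.   ] [346. 229.]
side amber_vial 0.71 [0.409 0.626 0.   ] [298. 326.]
side hood 0.78 [0.49  0.448 0.   ] [288. 267.]
side lip_index 0.81 [0.547 0.209 0.   ] [296. 218.]
side lip_index 0.63 [0.396 0.241 0.   ] [347. 230.]
side pointer 0.38 [ 0.757 -0.169  0.   ] [274. 168.]
side lip_front 0.83 [0.529 0.272 0.   ] [296. 229.]
side lip_front 0.72 [0.485 0.455 0.   ] [289. 269.]
```

```bash
cat >> h.py <<'E'
from scipy.spatial.transform import Rotation as Ro
H=dict(x=.49,y=.453,yaw=.237)
def hw(l): # hood local->world
    c,s=np.cos(H["yaw"]),np.sin(H["yaw"]);return np.array([H["x"]+c*l[0]-s*l[1],H["y"]+s*l[0]+c*l[1],l[2]])
def wh(w):
    c,s=np.cos(H["yaw"]),np.sin(H["yaw"]);d=np.array(w)-[H["x"],H["y"],0];return np.array([c*d[0]+s*d[1],-s*d[0]+c*d[1],d[2]])
def Rt(pitch=0,yaw=None): # tool z forward (pitch>0 = up), x left, y up
    y=H["yaw"] if yaw is None else yaw
    f=np.array([np.cos(y),np.sin(y),0]);l=np.array([-np.sin(y),np.cos(y),0]);u=np.array([0,0,1.])
    z=f*np.cos(pitch)+u*np.sin(pitch);return np.column_stack([l,np.cross(z,l),z])
def inc(P,R,base=None):
    s=env.get_state() if base is None else base
    R0=np.array(s["orientation"]);return (R0.T@(np.array(P)-s["tcp_pos"])).round(4),Ro.from_matrix(R0.T@R).as_rotvec().round(4)
E
python3 - <<'E'
from h import *
y=H["yaw"];l=np.array([-np.sin(y),np.cos(y),0]);z=np.array([0,0,-1.])
R1=np.column_stack([l,np.cross(z,l),z])
print(inc([.32,.40,.25],R1))
print(Ro.from_matrix(R1.T@Rt(0)).as_rotvec())
E
```

```text
(array([-0.1267, -0.0287, -0.0353]), array([-0.   , -0.   ,  0.909]))
[-1.57079633e+00 -4.44450052e-18 -4.44450052e-18]
```

Request:
{"method": "step_arm", "body": {
  "increments": [
    [-1,-0.03,-0.007,-0.009,0,0,0.12],
    [-1,-0.06,-0.014,-0.018,0,0,0.24],
    [-1,-0.09,-0.02,-0.027,0,0,0.36],
    [-1,-0.127,-0.029,-0.035,0,0,0.48],
    [-1,-0.127,-0.029,-0.035,0,0,0.6],
    [-1,-0.127,-0.029,-0.035,0,0,0.72],
    [-1,-0.127,-0.029,-0.035,0,0,0.82],
    [-1,-0.127,-0.029,-0.035,0,0,0.909],
    [-1,-0.127,-0.029,-0.035,0,0,0.909],
    [-1,-0.127,-0.029,-0.035,0,0,0.909]
  ]
}}

```text
time_s: 3.23
tcp_pos: [0.3202, 0.3995, 0.2497]
orientation: [[-0.237, 0.972, 0.0], [0.972, 0.237, -0.0], [-0.0, -0.0, -1.0]]
ft_force: [0.5, -0.9, 1.2]
grip_width: 0.0001
```

Now pitch up to horizontal.

Request:
{"method": "step_arm", "body": {
  "increments": [
    [-1,0,0,0,-0.12,0,0],
    [-1,0,0,0,-0.24,0,0],
    [-1,0,0,0,-0.36,0,0],
    [-1,0,0,0,-0.48,0,0],
    [-1,0,0,0,-0.6,0,0],
    [-1,0,0,0,-0.72,0,0],
    [-1,0,0,0,-0.84,0,0],
    [-1,0,0,0,-0.96,0,0],
    [-1,0,0,0,-1.0,0,0],
    [-1,0,0,0,-1.0,0,0]
  ]
}}

```text
time_s: 4.07
tcp_pos: [0.3175, 0.3978, 0.243]
orientation: [[-0.24, 0.527, 0.816], [0.971, 0.137, 0.197], [-0.009, 0.839, -0.544]]
ft_force: [-0.3, -1.2, -0.4]
grip_width: -0.0001
```

Run:
```python
from h import *
s=env.get_state();print(s["q"].round(3),s["tcp_pos"],s["time_s"])
p=env.read_camera("wrist");save(p,"w1");print(np.array(p["eye"]).round(3))
for l in ["catch_tab","lip_front","lip_index","pointer"]:
  print(l,[(round(x["conf"],2),(np.array(x["location"])*[640,400]).round(1).tolist()) for x in env.tip_of(l,p)[:2]])
```

```text
[ 1.23  -0.695 -0.763  0.803 -0.78   2.257] [0.31751693 0.39783713 0.24303662] 4.0667
[0.17  0.436 0.329]
catch_tab [(0.56, [308.1, 130.6])]
lip_front [(0.9, [280.2, 152.8])]
lip_index [(0.64, [288.2, 211.4])]
pointer [(0.77, [387.5, 223.6])]
```

View pics/w1.png

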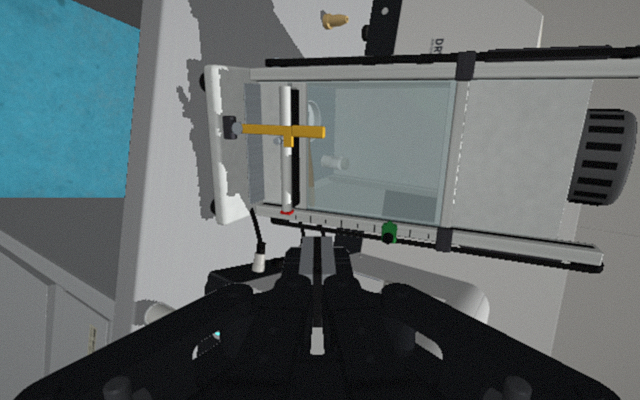

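Run:
```python
from h import *
from scipy.optimize import least_squares
w=env.read_camera("wrist");t=env.read_camera("top");s=env.read_camera("side")
cv2.imwrite("pics/w1z.png",cv2.resize(np.array(w["pixels"])[50:260,190:410,::-1],None,fx=3,fy=2.85,interpolation=cv2.INTER_CUBIC))
f=lambda u:(u[0]/640,u[1]/400)
def T(**k):
    return tri([ray({"w":w,"t":t,"s":s}[a],f(b)) for a,b in k.items()])
def show(n,r): print(n,r[0].round(4),r[1],wh(r[0]).round(4))
show("tabtop",T(w=(325,132),t=(241.3,202.5),s=(296.8,212.8)))
show("tab",T(w=(313,131),s=(298,218.1)))
show("ptr",T(w=(386.5,225),t=(274.,172.5),s=(275.,167)))
show("idx",T(w=(287,211.7),t=(278,193.8)))
show("sillL",T(w=(209,68),t=(227.3,220.),s=(311,283)))
show("sillR",T(w=(220,222),t=(287.5,208.5)))
```

```text
tabtop [0.4599 0.4717 0.1562] [0.0081, 0.0055, 0.0065] [-0.0249  0.0252  0.1562]
tab [0.4574 0.4761 0.1455] [0.0059, 0.0059] [-0.0263  0.0301  0.1455]
ptr [0.5349 0.3822 0.2123] [0.0032, 0.0041, 0.0025] [ 0.0271 -0.0793  0.2123]
idx [0.4911 0.378  0.1066] [0.0045, 0.0045] [-0.0165 -0.0732  0.1066]
sillL [0.4162 0.5279 0.0295] [0.0062, 0.0037, 0.0055] [-0.0541  0.0901  0.0295]
sillR [0.457  0.3534 0.0329] [0.005, 0.005] [-0.0554 -0.089   0.0329]
```

View pics/w1z.png

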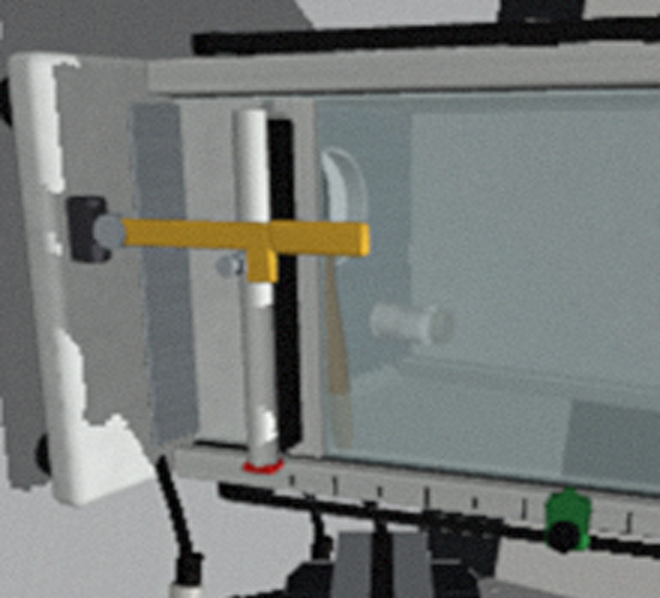

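```bash
sed -i 's/yaw=.237/yaw=.233/' h.py
python3 - <<'E'
from h import *
s=env.get_state();print(s["q"].round(3),s["tcp_pos"])
print(hw([-.1,-.005,.16]),inc(hw([-.1,-.005,.16]),Rt(0)))
E
```

```text
[ 1.225 -0.691 -0.748  0.804 -0.78   2.259] [0.32103423 0.40006174 0.25184993]
[0.39385668 0.42504536 0.16      ] (array([ 0.0071, -0.036 ,  0.1141]), array([-0.5698, -0.0032, -0.001 ]))
```

Request:
{"method": "step_arm", "body": {
  "increments": [
    [-1,0.001,-0.006,0.019,-0.09,0,0],
    [-1,0.002,-0.012,0.038,-0.18,0,0],
    [-1,0.003,-0.018,0.057,-0.27,0,0],
    [-1,0.004,-0.024,0.076,-0.36,0,0],
    [-1,0.006,-0.03,0.095,-0.46,0,0],
    [-1,0.007,-0.036,0.114,-0.57,-0.003,0],
    [-1,0.007,-0.036,0.114,-0.57,-0.003,0],
    [-1,0.007,-0.036,0.114,-0.57,-0.003,0],
    [-1,0.007,-0.036,0.114,-0.57,-0.003,0]
  ]
}}

```text
time_s: 5.22
tcp_pos: [0.3932, 0.4339, 0.1627]
orientation: [[-0.239, 0.073, 0.968], [0.971, 0.017, 0.239], [0.001, 0.997, -0.075]]
ft_force: [0.2, 1.0, -0.2]
grip_width: -0.0
```

Run:
```python
from h import *
s=env.get_state();print(s["q"].round(3),s["tcp_pos"],wh(s["tcp_pos"]).round(4),s["time_s"])
p=env.read_camera("wrist");save(p,"w2");t=env.read_camera("side");save(t,"s2")
cv2.imwrite("pics/s2z.png",cv2.resize(np.array(t["pixels"])[60:300,200:440,::-1],None,fx=2.5,fy=2.5,interpolation=cv2.INTER_CUBIC))
for l in ["catch_tab","lip_front","lip_index","pointer"]:
  print(l,[(round(x["conf"],2),(np.array(x["location"])*[640,400]).round(1).tolist()) for x in env.tip_of(l,p)[:2]])
print(inc(hw([-.033,-.005,.148]),Rt(0)))
```

```text
[ 1.185 -0.145 -1.128 -0.854 -0.939  1.675] [0.39324254 0.43385616 0.16265192] [-0.0986  0.0037  0.1627] 5.2167
catch_tab [(0.59, [279.5, 173.6])]
lip_front [(0.67, [229.8, 202.9])]
lip_index [(0.86, [243.3, 284.4]), (0.71, [374.1, 263.9])]
pointer [(0.75, [371.6, 266.3])]
(array([-0.0105, -0.0115,  0.0668]), array([-0.0766, -0.01  , -0.003 ]))
```

View pics/w2.png

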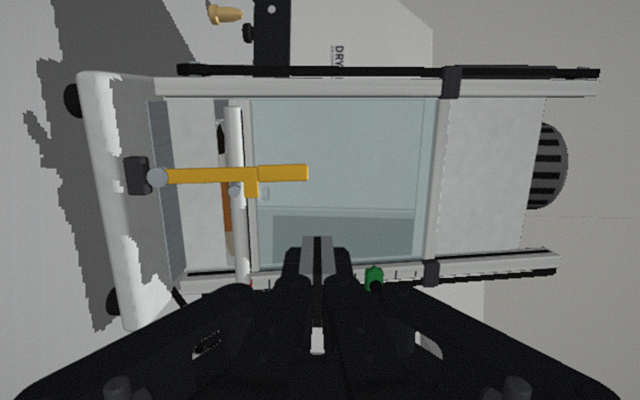

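View pics/s2z.png

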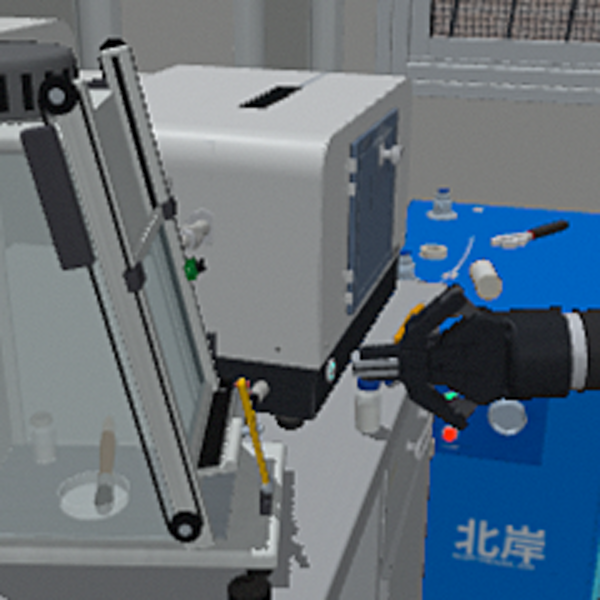

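Run:
```python
from h import *
s=env.get_state();print(s["q"].round(3),wh(s["tcp_pos"]).round(4),s["time_s"])
p=env.read_camera("wrist");save(p,"w3")
t=env.read_camera("top");sd=env.read_camera("side")
for l in ["catch_tab","lip_front","lip_index","pointer"]:
  rs=[];px=[]
  for n,c in (("w",p),("t",t),("s",sd)):
    r=env.tip_of(l,c)
    if r: rs.append(ray(c,r[0]["location"]));px.append((n,round(r[0]["conf"],2),(np.array(r[0]["location"])*[640,400]).round().tolist()))
  print(l,px)
  if len(rs)>1:
    x,e=tri(rs);print("   ",x.round(4),e,wh(x).round(4))
```

```text
[ 1.186 -0.155 -1.127 -0.842 -0.939  1.679] [-0.0988  0.0048  0.1647] 5.5167
catch_tab [('t', 0.53, [243.0, 202.0]), ('s', 0.71, [299.0, 219.0])]
    [0.4591 0.4651 0.1333] [0.0026, 0.0026] [-0.0273  0.0189  0.1333]
lip_front [('w', 0.62, [228.0, 205.0]), ('t', 0.95, [250.0, 200.0]), ('s', 0.94, [293.0, 229.0])]
    [0.4728 0.4484 0.0943] [0.0042, 0.003, 0.0053] [-0.0178 -0.0005  0.0943]
lip_index [('w', 0.66, [240.0, 287.0]), ('t', 0.62, [276.0, 192.0]), ('s', 0.97, [299.0, 216.0])]
    [0.4901 0.3777 0.0945] [0.0002, 0.0066, 0.0065] [-0.0173 -0.0733  0.0945]
pointer [('w', 0.96, [375.0, 266.0]), ('t', 0.58, [273.0, 172.0]), ('s', 0.48, [276.0, 170.0])]
    [0.5348 0.3845 0.2071] [0.0035, 0.0031, 0.0023] [ 0.0278 -0.077   0.2071]
```

View pics/w3.png

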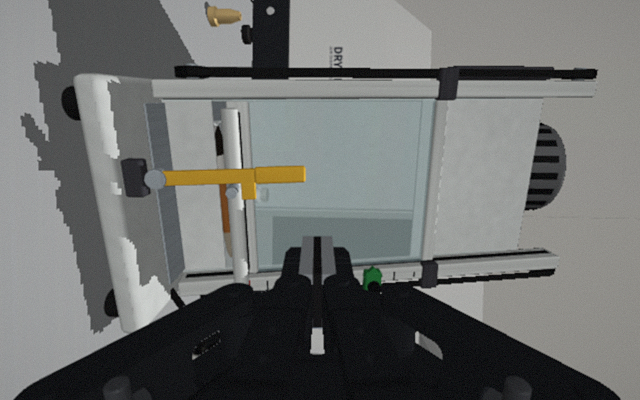

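Run:
```python
from h import *
s=env.get_state();p=env.read_camera("wrist")
for X in [(-.026,.026,.138),(-.022,.026,.156),(-.018,0,.0943)]: print(X,proj(p,hw(X)).round(1))
print(proj(p,s["tcp_pos"]+.019*s["orientation"][:,2]))
print(inc(hw([-.095,-.008,.150]),Rt(0)))
print(inc(hw([-.033,-.008,.150]),Rt(0)))
```

```text
(-0.026, 0.026, 0.138) [291.3 170.7]
(-0.022, 0.026, 0.156) [316.8 170. ]
(-0.018, 0, 0.0943) [237.3 200.9]
[316.51640259 227.96525693]
(array([-0.0119, -0.0116,  0.0054]), array([-0.0782, -0.01  ,  0.0003]))
(array([-0.0125, -0.0068,  0.0672]), array([-0.0782, -0.01  ,  0.0003]))
```

Request:
{"method": "step_arm", "body": {
  "increments": [
    [-1,-0.006,-0.008,0.003,-0.04,-0.005,0],
    [-1,-0.012,-0.017,0.005,-0.078,-0.01,0],
    [-1,-0.012,-0.017,0.005,-0.078,-0.01,0],
    [-1,-0.012,-0.016,0.02,-0.078,-0.01,0],
    [-1,-0.012,-0.015,0.035,-0.078,-0.01,0],
    [-1,-0.012,-0.014,0.05,-0.078,-0.01,0],
    [-1,-0.012,-0.013,0.067,-0.078,-0.01,0],
    [-1,-0.012,-0.013,0.067,-0.078,-0.01,0],
    [-1,-0.012,-0.013,0.067,-0.078,-0.01,0]
  ]
}}

```text
time_s: 7.07
tcp_pos: [0.4597, 0.4381, 0.1454]
orientation: [[-0.23, -0.0, 0.973], [0.973, -0.002, 0.23], [0.002, 1.0, 0.001]]
ft_force: [-0.0, -0.0, 0.2]
grip_width: -0.0001
```

Run:
```python
from h import *
s=env.get_state();print(s["q"].round(3),wh(s["tcp_pos"]).round(4),s["time_s"],s["ft_force"].round(1))
p=env.read_camera("wrist");save(p,"w4");t=env.read_camera("side")
cv2.imwrite("pics/s4z.png",cv2.resize(np.array(t["pixels"])[120:300,230:410,::-1],None,fx=3.3,fy=3.3,interpolation=cv2.INTER_CUBIC))
s=env.get_state();print(s["orientation"].round(3),wh(s["tcp_pos"]).round(4))
```

```text
[ 1.036  0.169 -1.036 -1.206 -0.804  1.572] [-0.0329 -0.0075  0.1454] 7.0667 [-0.  -0.   0.2]
[[-0.231  0.     0.973]
 [ 0.973 -0.     0.231]
 [ 0.     1.    -0.   ]] [-0.034  -0.0074  0.1445]
```

View pics/w4.png

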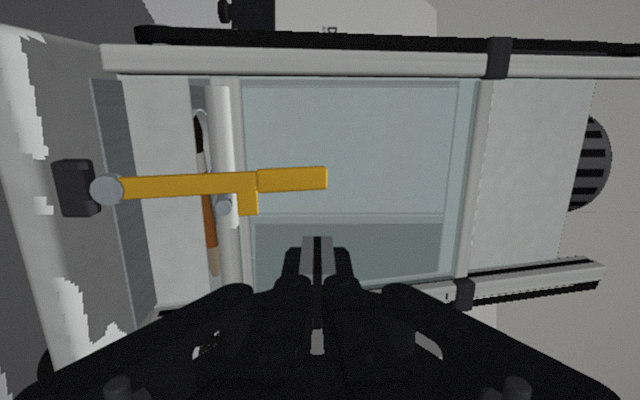

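View pics/s4z.png

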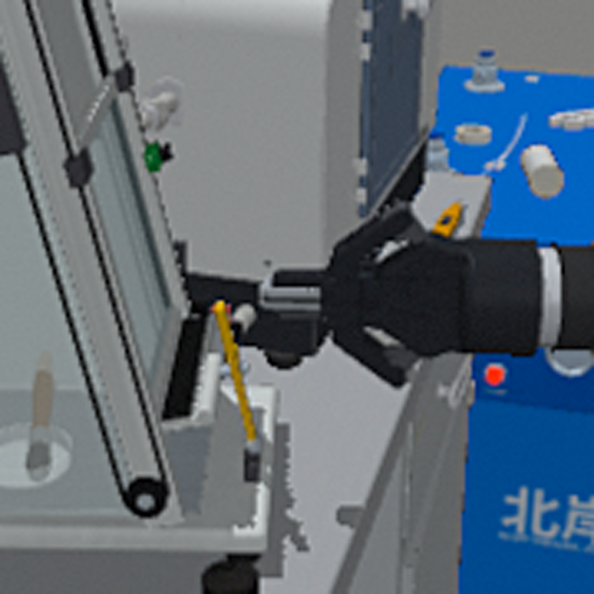

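Run:
```python
from h import *
p=env.read_camera("wrist");s=env.read_camera("side")
for X in [(-.034+.019,-.0074,.1445),(-.026,.026,.133),(-.022,.026,.151)]:
  print(X,proj(p,hw(X)).round(1),(proj(s,hw(X))-[230,120])*3.3)
f=lambda u:(u[0]/640,u[1]/400)
for a,b in [((327,178),(222,305)),((292,180),(231,345)),((317,237),(262,293))]:
  x,e=tri([ray(p,f(a)),ray(s,f(np.array(b)/3.3+[230,120]))]);print(wh(x).round(4),e)
```

```text
(-0.015000000000000003, -0.0074, 0.1445) [316.4 228. ] [206.78787913 290.62461106]
(-0.026, 0.026, 0.133) [293.8 175.2] [220.06075033 330.47829626]
(-0.022, 0.026, 0.151) [328.6 173.5] [213.10634799 304.20251564]
[-0.0274  0.0249  0.15  ] [0.0, 0.0]
[-0.0331  0.0273  0.1287] [0.0044, 0.0044]
[-0.0506  0.0016  0.1462] [0.0015, 0.0015]
```

Run:
```python
from h import *
p=env.read_camera("wrist");s=env.read_camera("side")
im=cv2.imread("pics/s2.png")
R=np.array([[-0.239,0.073,0.968],[0.971,0.017,0.239],[0.001,0.997,-0.075]])
P=np.array([0.3932,0.4339,0.1635])
for d in (-.02,0,.019): print(d,(proj(s,P+R[:,2]*d)-[200,60])*2.5, proj(s,P+R[:,2]*d))
st=env.get_state()
for d in (-.04,-.02,0,.019): print(d,proj(s,st["tcp_pos"]+st["orientation"][:,2]*d), proj(p,st["tcp_pos"]+st["orientation"][:,2]*d))
a=np.array(s["pixels"])[185:245,280:360,::-1];cv2.imwrite("pics/s5z.png",cv2.resize(a,None,fx=8,fy=8,interpolation=cv2.INTER_CUBIC))
t=env.read_camera("top")
for d in (-.04,-.02,0,.019): print(d,proj(t,st["tcp_pos"]+st["orientation"][:,2]*d))
a=np.array(t["pixels"])[170:240,210:300,::-1];cv2.imwrite("pics/t5z.png",cv2.resize(a,None,fx=8,fy=8,interpolation=cv2.INTER_CUBIC))
```

```text
-0.02 [355.21515343 355.50413974] [342.08606137 202.2016559 ]
0 [331.00362034 356.83101829] [332.40144814 202.73240732]
0.019 [308.05142971 358.08888037] [323.22057188 203.23555215]
-0.04 [320.71641231 208.85393166] [315.5832597  282.56600769]
-0.02 [311.2473972  208.69311116] [315.7631969 259.531455 ]
0 [301.78881121 208.53246778] [315.90324096 241.60379838]
0.019 [292.81279882 208.38002037] [316.0102641  227.90329553]
-0.04 [255.49472776 217.93976198]
-0.02 [254.0541634  210.60610664]
0 [252.61785811 203.29413349]
0.019 [251.25729587 196.36775467]
```

View pics/s5z.png

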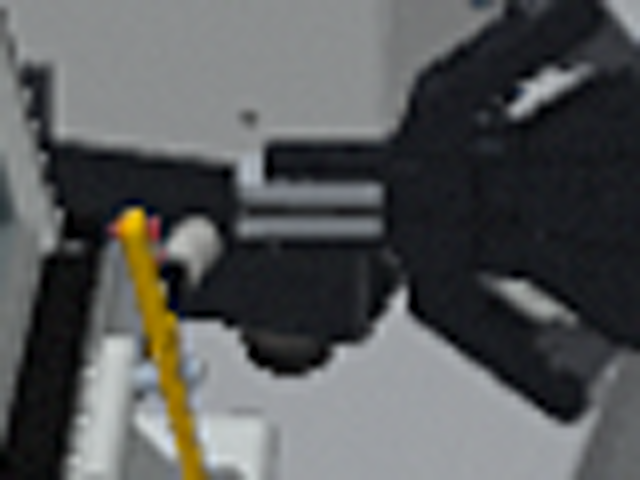

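View pics/t5z.png

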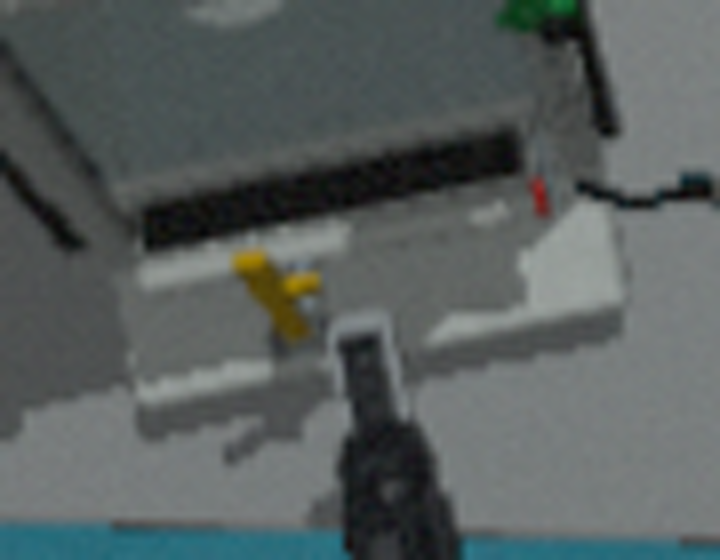

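Request:
{"method": "step_arm", "body": {
  "increments": [
    [-1,-0.004,-0.003,0,0,0,0],
    [-1,-0.005,-0.005,0.009,0,0,0],
    [-1,-0.005,-0.005,0.018,0,0,0],
    [-1,-0.005,-0.005,0.027,0,0,0],
    [-1,-0.005,-0.005,0.035,0,0,0],
    [-1,-0.005,-0.005,0.035,0,0,0],
    [-1,-0.005,-0.005,0.035,0,0,0]
  ]
}}

```text
time_s: 8.0
tcp_pos: [0.4952, 0.4412, 0.1395]
orientation: [[-0.23, -0.001, 0.973], [0.973, -0.001, 0.23], [0.001, 1.0, 0.001]]
ft_force: [0.9, -0.2, -0.4]
grip_width: -0.0004
```

Run:
```python
from h import *
p=env.read_camera("wrist");s=env.read_camera("side");t=env.read_camera("top")
st=env.get_state();print(wh(st["tcp_pos"]).round(4),st["ft_force"].round(1),st["time_s"])
a=np.array(s["pixels"])[185:245,270:350,::-1];a=cv2.resize(a,(400,300),interpolation=cv2.INTER_CUBIC)
b=np.array(t["pixels"])[170:245,210:310,::-1];b=cv2.resize(b,(400,300),interpolation=cv2.INTER_CUBIC)
c=cv2.resize(np.array(p["pixels"])[100:300,180:447,::-1],(400,300))
cv2.imwrite("pics/c6.png",np.vstack([np.hstack([a,b]),np.hstack([c,c*0])]))
```

```text
[ 0.0013 -0.0126  0.1389] [ 0.2  0.3 -0.4] 8.15
```

View pics/c6.png

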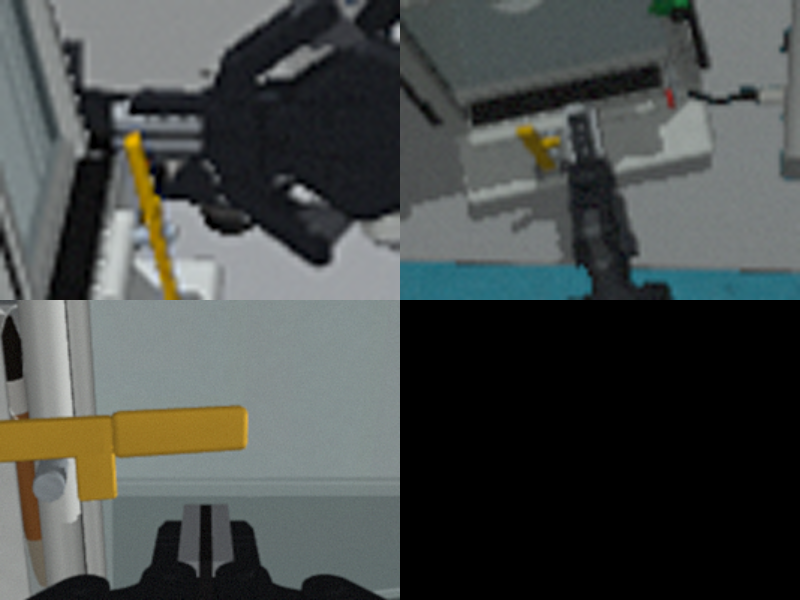

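Request:
{"method": "step_arm", "body": {
  "increments": [
    [-1,0.007,0,0,0,0,0],
    [-1,0.014,0,0,0,0,0],
    [-1,0.02,0,0,0,0,0],
    [-1,0.026,0,0,0,0,0],
    [-1,0.032,0,0,0,0,0],
    [-1,0.038,-0.001,0,0,0,0],
    [-1,0.044,-0.002,0,0,0,0],
    [-1,0.05,-0.003,0,0,0,0],
    [-1,0.056,-0.004,0,0,0,0],
    [-1,0.062,-0.004,0,0,0,0],
    [-1,0.062,-0.004,0,0,0,0]
  ]
}}

```text
time_s: 9.07
tcp_pos: [0.4797, 0.503, 0.1353]
orientation: [[-0.232, -0.0, 0.973], [0.973, -0.001, 0.232], [0.001, 1.0, 0.001]]
ft_force: [0.5, 0.8, -0.3]
grip_width: -0.0001
```

```bash
cat > look.py <<'E'
from h import *
import sys
def look(n):
    p=env.read_camera("wrist");s=env.read_camera("side");t=env.read_camera("top")
    st=env.get_state();print(wh(st["tcp_pos"]).round(4),st["q"].round(3),st["ft_force"].round(1),st["time_s"])
    a=np.array(s["pixels"])[150:270,250:410,::-1];a=cv2.resize(a,(400,300),interpolation=cv2.INTER_CUBIC)
    b=np.array(t["pixels"])[170:245,210:310,::-1];b=cv2.resize(b,(400,300),interpolation=cv2.INTER_CUBIC)
    c=cv2.resize(np.array(p["pixels"])[:,:,::-1],(480,300))
    k=np.zeros((300,320,3),np.uint8)
    cv2.imwrite(f"pics/{n}.png",np.vstack([np.hstack([a,b]),np.hstack([c,k])]))
    return p,s,t
if __name__=="__main__": look(sys.argv[1])
E
python3 look.py c7
```

```text
[0.0013 0.0495 0.1349] [ 1.069  0.321 -0.863 -1.184 -0.836  1.571] [-0.2  0.2 -0. ] 9.2167
```

View pics/c7.png

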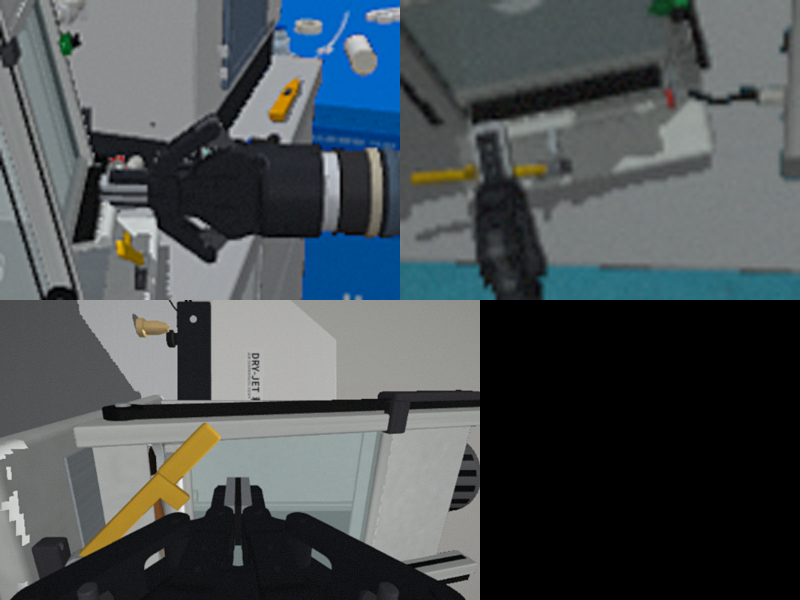

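Request:
{"method": "step_arm", "body": {
  "increments": [
    [-1,0,0,-0.015,0,0,0],
    [-1,0,0,-0.035,0,0,0],
    [-1,0,0,-0.055,0,0,0],
    [-1,0,0,-0.075,0,0,0.11],
    [-1,-0.015,-0.005,-0.08,0,0,0.23],
    [-1,-0.03,-0.015,-0.08,0,0,0.35],
    [-1,-0.045,-0.025,-0.08,0,0,0.47],
    [-1,-0.06,-0.035,-0.08,0,0,0.59],
    [-1,-0.075,-0.045,-0.08,0,0,0.71],
    [-1,-0.085,-0.055,-0.08,0,0,0.83],
    [-1,-0.085,-0.062,-0.08,0,0,0.95],
    [-1,-0.085,-0.062,-0.08,0,0,1.07]
  ]
}}

```text
time_s: 10.22
tcp_pos: [0.4217, 0.3984, 0.0707]
orientation: [[-0.107, 0.203, 0.973], [0.466, -0.855, 0.229], [0.878, 0.478, -0.003]]
ft_force: [0.4, -0.5, -0.2]
grip_width: 0.0001
```

```bash
python3 look.py c8
python3 - <<'E'
from h import *
s=env.get_state()
y=H["yaw"]
R=Rt(0)@Ro.from_rotvec([0,0,1.3]).as_matrix()
print(inc(hw([-.07,-.035,.070]),R))
E
```

```text
[-0.0785 -0.0359  0.0729] [ 1.075  0.446 -1.07  -1.517 -0.843  2.638] [0.2 0.7 0.2] 10.3667
(array([-0.0021, -0.0022,  0.0085]), array([0.0006, 0.0004, 0.233 ]))
```

View pics/c8.png

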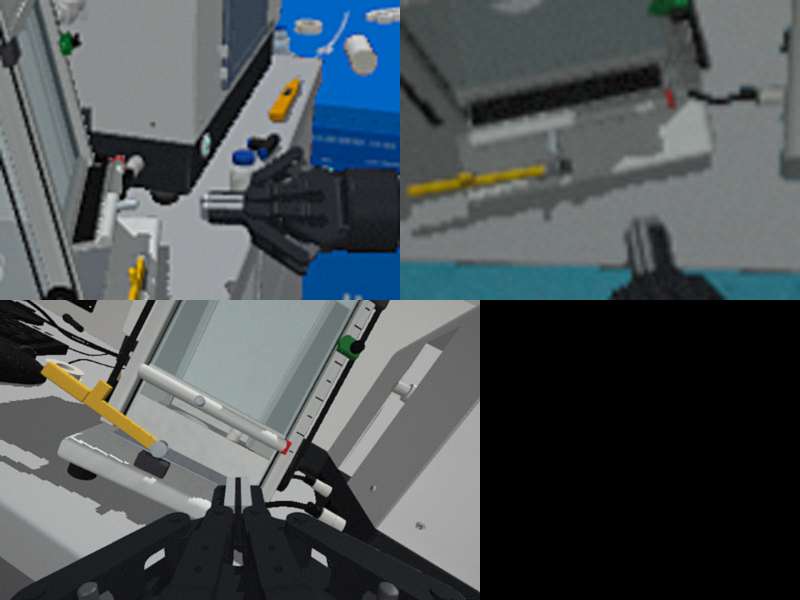

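Request:
{"method": "step_arm", "body": {
  "increments": [
    [-1,-0.003,-0.002,0,0,0,0.1],
    [-1,-0.0035,-0.002,0.008,0,0,0.2],
    [-1,-0.0035,-0.002,0.018,0,0,0.233],
    [-1,-0.0035,-0.002,0.03,0,0,0.233],
    [-1,-0.0035,-0.002,0.042,0,0,0.233],
    [-1,-0.0035,-0.002,0.054,0,0,0.233],
    [-1,-0.0035,-0.002,0.064,0,0,0.233],
    [-1,-0.0035,-0.002,0.074,0,0,0.233],
    [-1,-0.0035,-0.002,0.084,0,0,0.233],
    [-1,-0.0035,-0.002,0.092,0,0,0.233],
    [-1,-0.0035,-0.002,0.092,0,0,0.233]
  ]
}}

```text
time_s: 11.28
tcp_pos: [0.5129, 0.422, 0.0699]
orientation: [[-0.062, 0.221, 0.973], [0.256, -0.939, 0.23], [0.965, 0.264, 0.002]]
ft_force: [-0.4, -0.2, -0.0]
grip_width: 0.0002
```

Run:
```python
from look import *
p,s,t=look("c9")
st=env.get_state();print(st["orientation"].round(3))
R0=st["orientation"];y=H["yaw"]
u=np.array([np.sin(.2094)*np.cos(y),np.sin(.2094)*np.sin(y),np.cos(.2094)])
print("rail dir in tool",(R0.T@u).round(4), "err to R",inc(st["tcp_pos"],Rt(0)@Ro.from_rotvec([0,0,1.3]).as_matrix())[1])
```

```text
[ 0.0132 -0.0356  0.0687] [ 0.9    0.499 -0.943 -1.441 -0.667  2.874] [-0.5 -0.3 -0.1] 11.4333
[[-0.061  0.223  0.973]
 [ 0.258 -0.938  0.231]
 [ 0.964  0.265 -0.   ]]
rail dir in tool [0.9433 0.2592 0.2075] err to R [ 0.0001  0.0004 -0.0026]
```

View pics/c9.png

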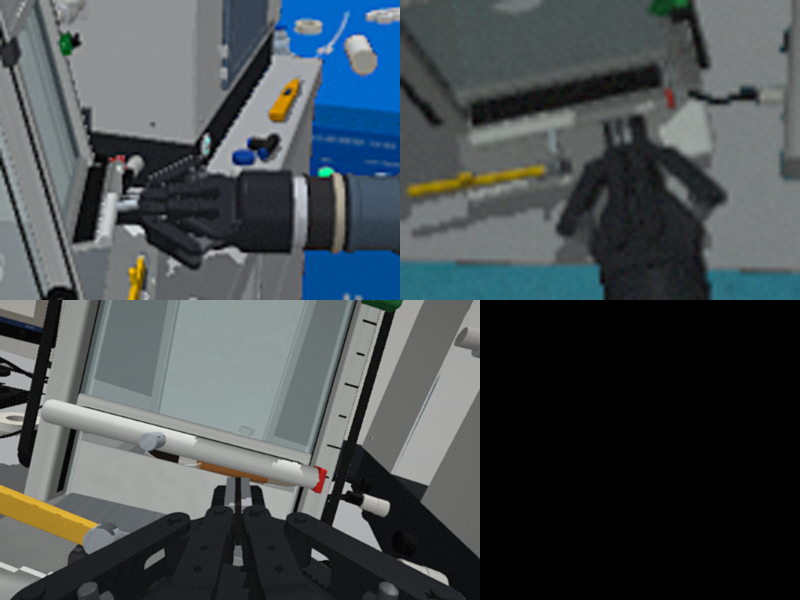

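Request:
{"method": "step_arm", "body": {
  "increments": [
    [-1,0,0,0.006,0,0,0],
    [-1,0.004,0.001,0.007,0,0,0],
    [-1,0.008,0.002,0.008,0,0,0],
    [-1,0.012,0.003,0.009,0,0,0],
    [-1,0.016,0.004,0.01,0,0,0],
    [-1,0.02,0.005,0.01,0,0,0],
    [-1,0.024,0.006,0.011,0,0,0],
    [-1,0.028,0.008,0.012,0,0,0],
    [-1,0.032,0.009,0.013,0,0,0],
    [-1,0.036,0.01,0.014,0,0,0],
    [-1,0.04,0.011,0.015,0,0,0],
    [-1,0.04,0.011,0.015,0,0,0]
  ]
}}

```text
time_s: 12.43
tcp_pos: [0.5261, 0.4254, 0.1125]
orientation: [[-0.063, 0.222, 0.973], [0.255, -0.939, 0.231], [0.965, 0.263, 0.003]]
ft_force: [-1.0, -0.1, -1.9]
grip_width: -0.0001
```

```bash
python3 look.py c10
```

```text
[ 0.0289 -0.0353  0.112 ] [ 0.877  0.339 -0.965 -1.307 -0.644  2.874] [ 0.2  0.9 -0.6] 12.5833
```

View pics/c10.png

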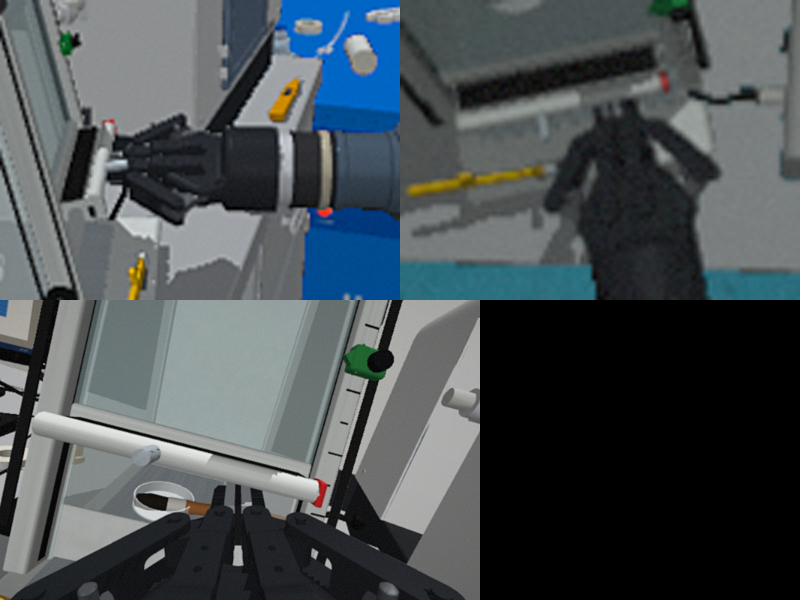

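Request:
{"method": "step_arm", "body": {
  "increments": [
    [-1,0.004,0.001,0.001,0,0,0],
    [-1,0.008,0.002,0.002,0,0,0],
    [-1,0.012,0.003,0.003,0,0,0],
    [-1,0.016,0.004,0.003,0,0,0],
    [-1,0.02,0.005,0.004,0,0,0],
    [-1,0.024,0.006,0.005,0,0,0],
    [-1,0.028,0.008,0.006,0,0,0],
    [-1,0.032,0.009,0.007,0,0,0],
    [-1,0.036,0.01,0.008,0,0,0],
    [-1,0.04,0.011,0.009,0,0,0],
    [-1,0.04,0.011,0.009,0,0,0]
  ]
}}

```text
time_s: 13.5
tcp_pos: [0.5349, 0.4274, 0.1542]
orientation: [[-0.063, 0.222, 0.973], [0.255, -0.939, 0.231], [0.965, 0.263, 0.003]]
ft_force: [-1.5, 0.1, -2.5]
grip_width: -0.0
```

```bash
cat > meas.py <<'E'
from look import *
def meas(n):
    p,s,t=look(n)
    save(p,n+"w");save(s,n+"s");save(t,n+"t")
    u=np.array([np.sin(.2094)*np.cos(H["yaw"]),np.sin(.2094)*np.sin(H["yaw"]),np.cos(.2094)])
    X={}
    for l in ["lip_index","pointer"]:
      rs=[];px=[]
      for m,c in (("w",p),("t",t),("s",s)):
        r=env.tip_of(l,c)
        if r: rs.append(ray(c,r[0]["location"]));px.append((m,round(r[0]["conf"],2),(np.array(r[0]["location"])*[640,400]).round(1).tolist()))
      print(l,px)
      if len(rs)>1:
        x,e=tri(rs);X[l]=x;print("   ",wh(x).round(4),e)
    if len(X)==2: print("pointer-idx along rail",(X["pointer"]-X["lip_index"])@u)
    a=np.array(p["pixels"])[:,:,::-1]
    cv2.imwrite(f"pics/{n}z.png",cv2.resize(a[60:300,330:570],None,fx=2.5,fy=2.5,interpolation=cv2.INTER_CUBIC))
meas(sys.argv[1])
E
python3 meas.py c11
```

```text
[ 0.0379 -0.0353  0.1537] [ 0.863  0.183 -0.982 -1.168 -0.631  2.874] [ 0.3  0.6 -0.1] 13.65
lip_index [('w', 0.63, [423.2, 257.4]), ('t', 0.78, [278.9, 184.2]), ('s', 0.6, [288.9, 182.5])]
    [ 0.0003 -0.0808  0.1729] [0.0071, 0.0065, 0.001]
pointer [('t', 0.53, [274.0, 173.2]), ('s', 0.6, [276.9, 169.7])]
    [ 0.0246 -0.0809  0.2034] [0.0008, 0.0008]
pointer-idx along rail 0.034976697706899866
```

View pics/c11.png

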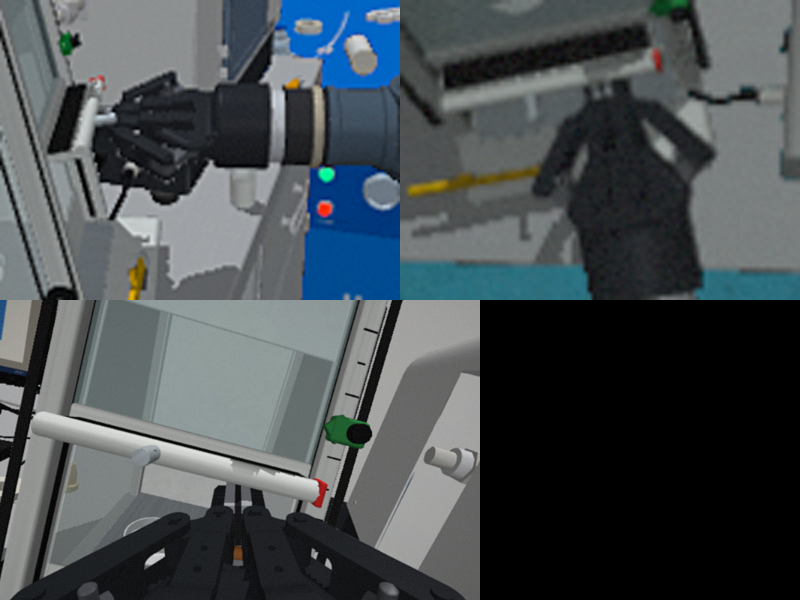

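View pics/c11z.png

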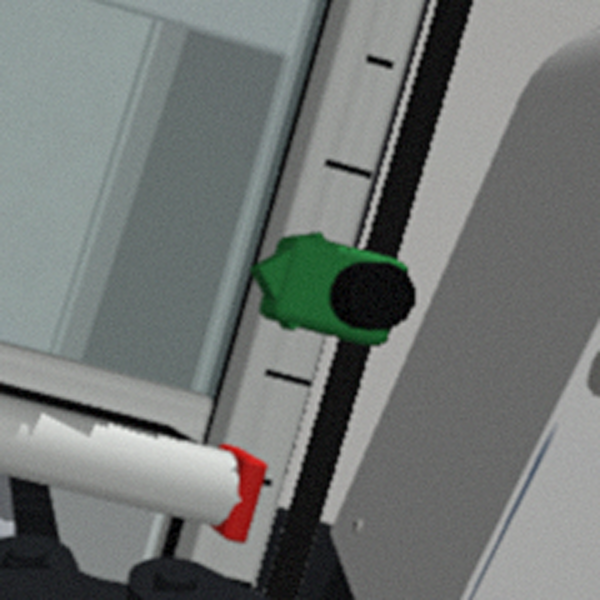

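Request:
{"method": "step_arm", "body": {
  "increments": [
    [-1,0.004,0.001,0.001,0,0,0],
    [-1,0.008,0.002,0.002,0,0,0],
    [-1,0.012,0.003,0.003,0,0,0],
    [-1,0.016,0.004,0.003,0,0,0],
    [-1,0.019,0.005,0.004,0,0,0],
    [-1,0.022,0.006,0.005,0,0,0],
    [-1,0.024,0.0065,0.005,0,0,0],
    [-1,0.024,0.0065,0.005,0,0,0]
  ]
}}

```text
time_s: 14.62
tcp_pos: [0.5397, 0.4285, 0.1782]
orientation: [[-0.062, 0.222, 0.973], [0.256, -0.939, 0.23], [0.965, 0.263, 0.002]]
ft_force: [0.5, -0.0, -2.5]
grip_width: 0.0001
```

```bash
python3 meas.py c12
```

```text
[ 0.0427 -0.0352  0.1781] [ 0.856  0.095 -0.986 -1.084 -0.624  2.874] [-1.  -1.  -0.4] 14.7667
lip_index [('w', 0.74, [422.4, 256.2]), ('t', 0.87, [273.8, 180.2]), ('s', 0.75, [285.5, 174.7])]
    [ 0.0072 -0.0752  0.1958] [0.0022, 0.0016, 0.002]
pointer [('w', 0.88, [415.3, 219.7]), ('t', 0.47, [274.2, 173.4]), ('s', 0.39, [275.8, 169.9])]
    [ 0.0262 -0.0773  0.2049] [0.0043, 0.0052, 0.0014]
pointer-idx along rail 0.01288775498736049
```

View pics/c12.png

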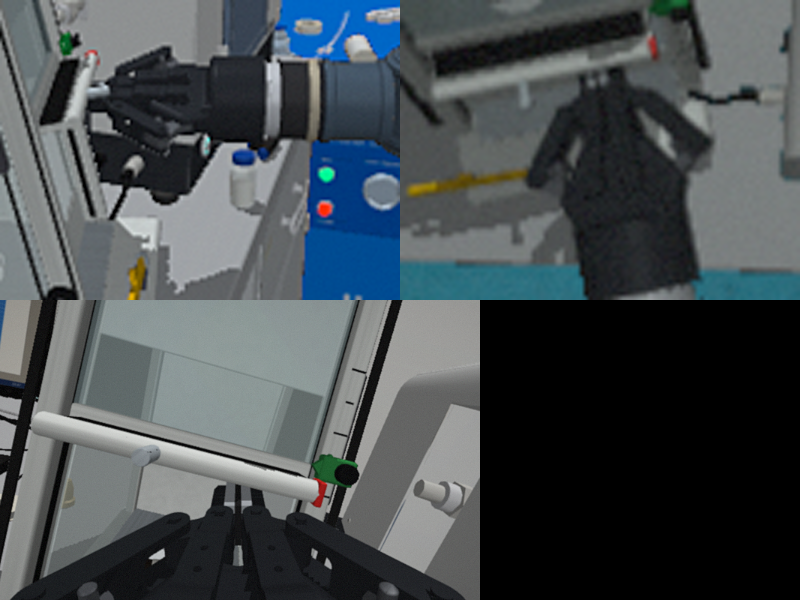

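View pics/c12z.png

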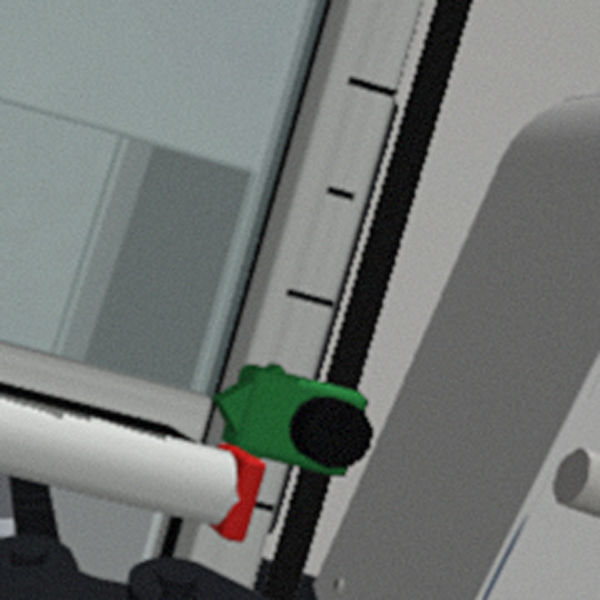

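Request:
{"method": "step_arm", "body": {
  "increments": [
    [-1,-0.006,-0.002,-0.001,0,0,0],
    [-1,-0.012,-0.003,-0.003,0,0,0],
    [-1,-0.012,-0.003,-0.018,0,0,0],
    [-1,-0.012,-0.003,-0.038,0,0,0],
    [-1,-0.012,-0.003,-0.06,0,0,0],
    [-1,-0.012,-0.003,-0.075,0,0,0],
    [-1,-0.012,-0.003,-0.075,0,0,0],
    [-1,-0.012,-0.003,-0.075,0,0,0]
  ]
}}

```text
time_s: 15.73
tcp_pos: [0.4657, 0.4109, 0.1633]
orientation: [[-0.061, 0.224, 0.973], [0.259, -0.938, 0.232], [0.964, 0.266, -0.001]]
ft_force: [-0.8, 0.0, -0.6]
grip_width: -0.0001
```

```bash
cat > snap.py <<'E'
from h import *
import sys,pickle
n=sys.argv[1]
p=env.read_camera("wrist");st=env.get_state();print(wh(st["tcp_pos"]).round(4),st["ft_force"].round(1),st["time_s"])
print("eye",wh(p["eye"]).round(4))
for l in ["lip_index","pointer"]: print(l,[(round(x["conf"],2),(np.array(x["location"])*[640,400]).round(1).tolist()) for x in env.tip_of(l,p)[:2]])
save(p,n);pickle.dump(p,open(n+".pkl","wb"))
x0=int(sys.argv[2]);y0=int(sys.argv[3])
cv2.imwrite(f"pics/{n}z.png",cv2.resize(np.array(p["pixels"])[y0:y0+120,x0:x0+140,::-1],None,fx=5,fy=5,interpolation=cv2.INTER_CUBIC))
E
python3 snap.py A 340 130
```

```text
[-0.0327 -0.0354  0.164 ] [ 0.7  0.1 -0.1] 15.7833
eye [-0.1931 -0.0158  0.2319]
lip_index [(0.87, [392.1, 175.5])]
pointer [(0.69, [389.6, 162.4])]
```

View pics/Az.png

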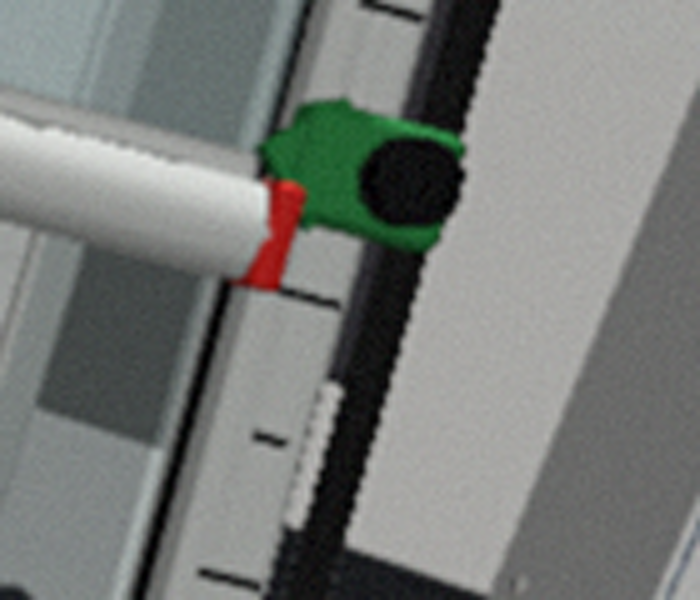

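View pics/A.png

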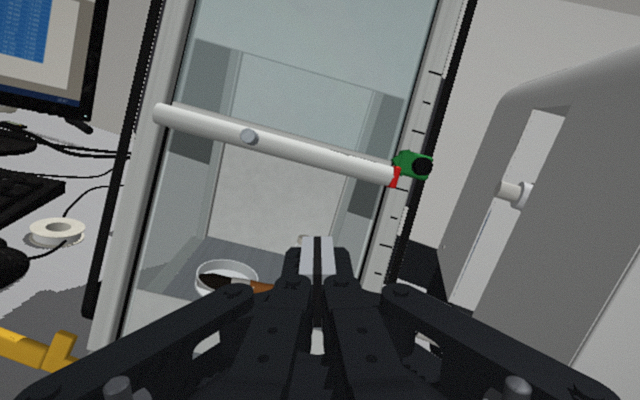

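Request:
{"method": "step_arm", "body": {
  "increments": [
    [-1,0.02,0,-0.005,0,0,0],
    [-1,0.04,0,-0.01,0,0,0],
    [-1,0.06,0,-0.01,0,0,0],
    [-1,0.08,0,-0.01,0,0,0],
    [-1,0.08,0,-0.01,0,0,0],
    [-1,0.08,0,-0.01,0,0,0],
    [-1,0.08,0,-0.01,0,0,0]
  ]
}}

```text
time_s: 16.47
tcp_pos: [0.4523, 0.4286, 0.2408]
orientation: [[-0.06, 0.222, 0.973], [0.258, -0.938, 0.23], [0.964, 0.265, -0.001]]
ft_force: [-0.8, 0.4, -0.6]
grip_width: -0.0
```

```bash
python3 snap.py B 330 210
```

```text
[-0.0426 -0.0153  0.2395] [-1.4  0.1 -0.2] 16.5167
eye [-0.2021  0.0049  0.3093]
lip_index []
pointer [(0.88, [381.7, 263.3]), (0.67, [378.6, 287.3])]
```

View pics/Bz.png

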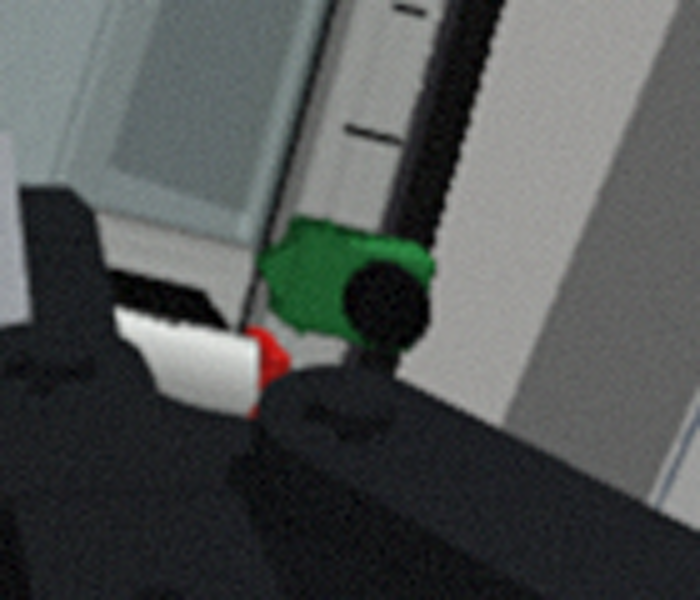

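Run:
```python
from h import *
import pickle
A=pickle.load(open("A.pkl","rb"));B=pickle.load(open("B.pkl","rb"))
f=lambda u:(u[0]/640,u[1]/400)
u=np.array([np.sin(.2094)*np.cos(H["yaw"]),np.sin(.2094)*np.sin(H["yaw"]),np.cos(.2094)])
P,e1=tri([ray(A,f((392.4,159.6))),ray(B,f((382.4,264)))])
I,e2=tri([ray(A,f((394.5,177))),ray(B,f((383.,284)))])
print(wh(P),e1,wh(I),e2,(P-I)@u)
# single view A: idx on y,x known
def onplane(r,xl):  # intersect with plane local x'=rail-perp coordinate
    o,d=r;n=np.array([np.cos(.2094)*np.cos(H["yaw"]),np.cos(.2094)*np.sin(H["yaw"]),-np.sin(.2094)])
    return o+d*((xl-(o-hw([0,0,0]))@n)/(d@n))
n=np.array([np.cos(.2094)*np.cos(H["yaw"]),np.cos(.2094)*np.sin(H["yaw"]),-np.sin(.2094)])
print((P-hw([0,0,0]))@n,(I-hw([0,0,0]))@n)
for dp in (-.02,-.017,-.014):
  for di in (-.03,-.035,-.04):
    print(dp,di,[round(float((onplane(ray(c,f(a)),dp)-onplane(ray(c,f(b)),di))@u),4) for c,a,b in ((A,(392.4,159.6),(394.5,177)),(B,(382.4,264),(383.,284)))])
```

```text
[ 0.02258915 -0.07317764  0.2070549 ] [0.0003, 0.0003] [ 0.00846147 -0.07395094  0.19868259] [0.0, 0.0] 0.01112618732840142
-0.020945421934992842 -0.03302411515900495
-0.02 -0.03 [0.011, 0.0118]
-0.02 -0.035 [0.0112, 0.0104]
-0.02 -0.04 [0.0115, 0.009]
-0.017 -0.03 [0.0113, 0.0111]
-0.017 -0.035 [0.0115, 0.0097]
-0.017 -0.04 [0.0118, 0.0083]
-0.014 -0.03 [0.0116, 0.0105]
-0.014 -0.035 [0.0118, 0.0091]
-0.014 -0.04 [0.012, 0.0077]
```

Request:
{"method": "step_arm", "body": {
  "increments": [
    [-1,-0.02,0,0,0,0,0],
    [-1,-0.04,0,0,0,0,0],
    [-1,-0.06,0,0.005,0,0,0],
    [-1,-0.08,0,0.01,0,0,0],
    [-1,-0.08,0,0.025,0,0,0],
    [-1,-0.08,0,0.04,0,0,0],
    [-1,-0.08,0,0.055,0,0,0],
    [-1,-0.08,0,0.07,0,0,0],
    [-1,-0.08,0,0.084,0,0,0],
    [-1,-0.08,0,0.084,0,0,0],
    [-1,-0.08,0,0.084,0,0,0]
  ]
}}

```text
time_s: 17.53
tcp_pos: [0.5388, 0.4272, 0.163]
orientation: [[-0.059, 0.222, 0.973], [0.259, -0.938, 0.23], [0.964, 0.266, -0.002]]
ft_force: [-0.8, -0.1, 0.1]
grip_width: -0.0001
```

```bash
python3 look.py c13;python3 - <<'E'
from h import *
st=env.get_state();print(st["tcp_pos"],inc(hw([.045,-.0352,.1889]),st["orientation"]))
E
```

```text
[ 0.0405 -0.0359  0.1631] [ 0.858  0.141 -0.986 -1.124 -0.625  2.874] [ 0.5  0.9 -0. ] 17.6833
[0.53768039 0.42746516 0.16306478] (array([0.0251, 0.0062, 0.0045]), array([0., 0., 0.]))
```

View pics/c13.png

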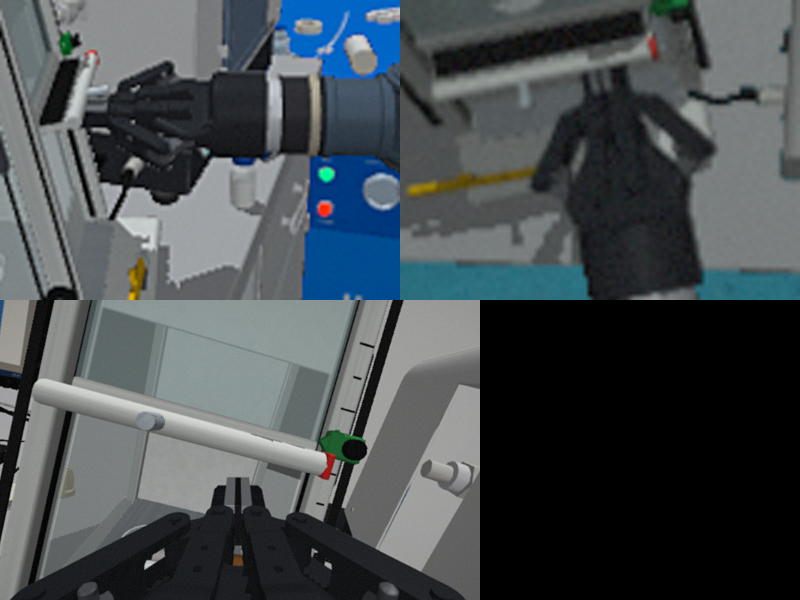

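Request:
{"method": "step_arm", "body": {
  "increments": [
    [-1,0.004,0.001,0.001,0,0,0],
    [-1,0.008,0.002,0.0015,0,0,0],
    [-1,0.012,0.003,0.002,0,0,0],
    [-1,0.015,0.004,0.0025,0,0,0],
    [-1,0.018,0.0045,0.003,0,0,0],
    [-1,0.02,0.005,0.0035,0,0,0],
    [-1,0.022,0.0055,0.004,0,0,0],
    [-1,0.0235,0.006,0.0043,0,0,0],
    [-1,0.025,0.006,0.0045,0,0,0],
    [-1,0.025,0.006,0.0045,0,0,0],
    [-1,0.025,0.006,0.0045,0,0,0]
  ]
}}

```text
time_s: 18.6
tcp_pos: [0.5428, 0.4295, 0.1904]
orientation: [[-0.061, 0.222, 0.973], [0.257, -0.939, 0.23], [0.964, 0.264, 0.0]]
ft_force: [-1.0, -0.3, -2.3]
grip_width: 0.0
```

Request:
{"method": "step_arm", "body": {
  "increments": [
    [-1,-0.006,-0.002,-0.001,0,0,0],
    [-1,-0.016,-0.0045,-0.003,0,0,0],
    [-1,-0.016,-0.0045,-0.018,0,0,0],
    [-1,-0.016,-0.0045,-0.038,0,0,0],
    [-1,-0.016,-0.0045,-0.06,0,0,0],
    [-1,-0.016,-0.0045,-0.08,0,0,0],
    [-1,-0.016,-0.0045,-0.08,0,0,0],
    [-1,-0.016,-0.0045,-0.08,0,0,0]
  ]
}}

```text
time_s: 19.27
tcp_pos: [0.4643, 0.412, 0.1742]
orientation: [[-0.062, 0.224, 0.973], [0.256, -0.938, 0.232], [0.965, 0.263, 0.001]]
ft_force: [-0.2, -0.5, -0.8]
grip_width: 0.0002
```

```bash
python3 snap.py C 340 120
```

```text
[-0.0338 -0.034   0.1746] [0.2 0.1 1.2] 19.3167
eye [-0.1944 -0.0146  0.2424]
lip_index [(0.86, [393.1, 172.9])]
pointer [(0.95, [386.3, 175.3])]
```

View pics/Cz.png

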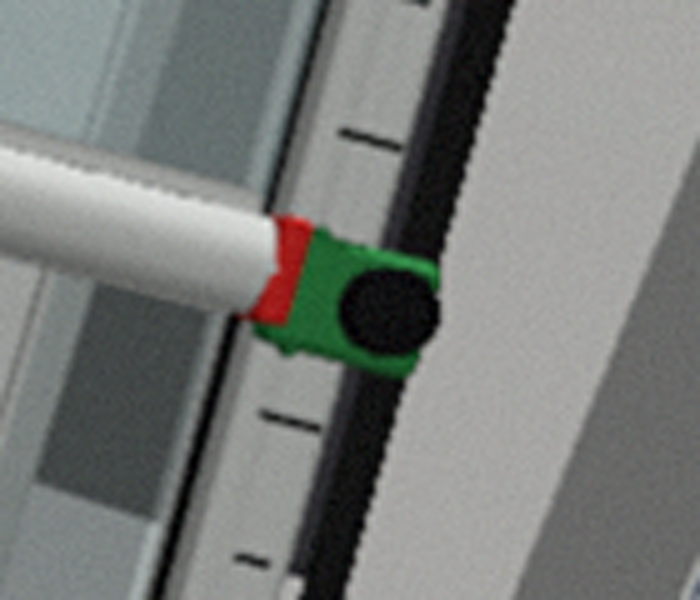

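Request:
{"method": "step_arm", "body": {
  "increments": [
    [-1,0,0,-0.02,0,0,0],
    [-1,0,0,-0.03,0,0,0],
    [-1,0,0,-0.03,0,0,0],
    [-1,0,0,-0.03,0,0,0],
    [-1,0,0,-0.03,0,0,0]
  ]
}}

```text
time_s: 19.83
tcp_pos: [0.436, 0.4048, 0.1739]
orientation: [[-0.061, 0.223, 0.973], [0.257, -0.938, 0.231], [0.965, 0.264, 0.001]]
ft_force: [0.6, 0.3, 0.6]
grip_width: -0.0
```

```bash
python3 meas.py D
python3 - <<'E'
from h import *
print(env.get_state()["joint_vel"].round(3))
for n in("top","side"):
  p=env.read_camera(n);save(p,"E"+n)
  for l in["tee","cutter","blue_vial","amber_vial"]:
    for x in env.tip_of(l,p)[:1]:
      o,d=ray(p,x["location"]);print(n,l,round(x["conf"],2),(o-o[2]/d[2]*d).round(3))
E
```

```text
[-0.0636 -0.0347  0.1739] [ 1.045 -0.059 -1.158 -1.1   -0.812  2.874] [-0.6  0.2 -0.7] 19.9833
lip_index [('w', 0.9, [383.6, 164.8]), ('t', 0.56, [273.1, 178.9]), ('s', 0.77, [285.0, 167.1])]
    [ 0.0078 -0.0741  0.2114] [0.0026, 0.0022, 0.0015]
pointer [('w', 0.83, [380.0, 169.7]), ('t', 0.62, [272.4, 172.7]), ('s', 0.6, [275.2, 169.5])]
    [ 0.0273 -0.0762  0.2045] [0.0015, 0.0019, 0.0017]
pointer-idx along rail -0.0027403958909324394
[ 0.002 -0.001 -0.003  0.001 -0.     0.001]
top tee 0.48 [0.396 0.117 0.   ]
top cutter 0.63 [ 0.395 -0.063  0.   ]
top blue_vial 0.46 [0.391 0.24  0.   ]
top amber_vial 0.73 [0.409 0.618 0.   ]
side tee 0.71 [ 0.743 -0.142  0.   ]
side blue_vial 0.65 [0.397 0.238 0.   ]
side amber_vial 0.86 [0.403 0.622 0.   ]
```

View pics/D.png

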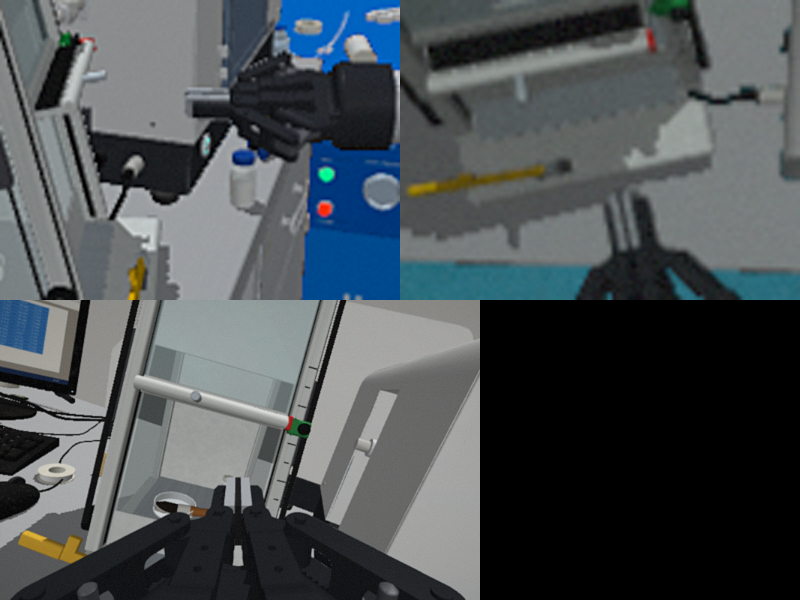

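View pics/Eside.png

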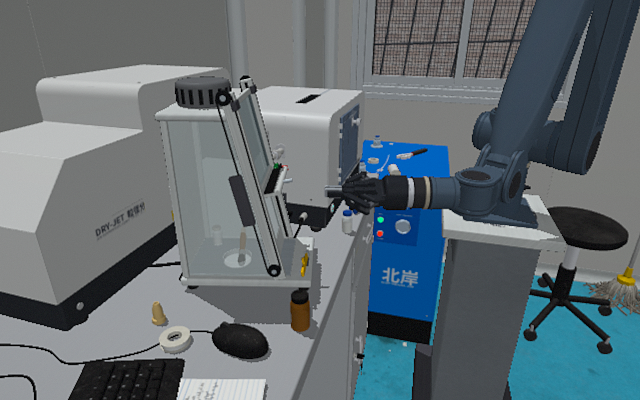

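```bash
python3 -c "
from workcell import env
print(env.sign_off())"
```

```text
the job is handed in; nothing more can be done
None
```

I handed the job in at about 20 s of the 61 s. The catch is swung off and the window stands level with the green pointer, as far as my checks show; the sign-off itself gave no verdict.

- **Catch:** I pushed the thumb tab left from the hood's right with the fingers shut. It toppled to its stop while the window was still shut, and the last pictures show it lying well aside.
- **Window:** I pushed it up from beneath the lip in stages. I stopped about 11 mm short, backed off to measure, then pushed the rest of the way. I lowered the fingers and withdrew, so the robot touches nothing.
- **Height:** The last checks put the red end 0.4 mm above the pointer in a near-square wrist view and 2.7 mm above with all three cameras. They differ by about 2 mm, but both are inside the 8 mm limit.
- **Forces:** The wrist force stayed within about 3 N at every reading.
- **Bystanders:** Both vials measured where they started, to within about 11 mm. The tee and cutter look undisturbed from above, but that is less certain. In the side picture the network took something else for the tee and did not find the cutter.
- **Green marker:** It measured in the same place to about 3 mm, and nothing came near it.
- **Fingertip mismatch:** In the pictures the shut fingertips stood about 18 mm behind the reported tool point, not 19 mm ahead of it as the text says. I went by the pictures.

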